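# Clamp the lid on a porcelain mill jar

## Task

Close the charged porcelain mill jar for the roller mill: swing its steel lock bar fully home over the lid, so that the bar's slotted end sits round the far stud, then turn the black knob clockwise to screw the lid down until it is snug. Stop at snug, because overtightening cracks the porcelain, let go of the knob, and leave the other things on the bench where they are.

Things in the scene. Friction and masses are not known exactly. Their poses are not given: they have to be found in the camera images.
- jar: White porcelain mill jar, 148 mm across, 162 mm high to the rim of its neck, on a round black rubber mat, 190 mm across; filled and heavy, it does not move. Origin under its centre on the bench, z up; x runs from the bar's pivot stud to the other stud. These two upright steel studs stand 60 mm either side of the jar's axis and end 210 mm above the bench.
- bar_pivot (a point): Axis of the stud on which the lock bar swings, 197 mm above the bench at half the bar's thickness (60 mm from the jar's axis, on the jar's -x side).
- stud (a point): Axis of the other stud, at the same height (60 mm from the jar's axis, on the jar's +x side): when the bar is home this stud stands in the slot at the bar's free end, under the stud's head.
- bar (a joint): Swing of the flat steel lock bar (24 mm wide, 10 mm thick, top 202 mm above the bench) about its pivot stud, rad: 0 is home, along the jar's +x against its stop; it grows as it opens, anticlockwise from above, to 1.45. Friction of about 0.3 N m keeps it where it is left. It carries the knob 60 mm from the pivot, which comes over the jar's axis when the bar is home, and can be moved by it.
- knob: Round black fluted knob, 49 mm across, 24 mm high, on the clamp screw. Origin at its centre, 246 to 250 mm above the bench at the start. Clockwise from above screws it down 10 mm a turn: at 0.1 N m for 0.7 to 2.6 rad; then its foot meets the lid, torque jumps to 0.35 N m and climbs 0.3 N m per rad. Snug is 0.45 to 0.7, best 0.55; at 0.9 the lid cracks. Let go, it gives back 0.3 rad but holds.
- lid: White porcelain lid, 90 mm across, already in place on a black rubber gasket over the jar's mouth; a flat steel button 28 mm across in its middle takes the screw's foot. Origin near its underside on the jar's axis, about 163 mm above the bench; the button's top is 20 mm higher. It gives 1 to 2 mm downwards as the gasket is squeezed.
- tiles: Stack of hexagonal terracotta tiles, 110 mm across and 56 mm high, loose; a bystander. Origin under its centre.
- glaze_pot: Grey plastic glaze pot with a white cap, 72 mm across and 95 mm high, loose; a bystander. Origin under its centre.
- media_bowl: Small blue bowl with white grinding balls, 110 mm across and 48 mm high, loose; a bystander. Origin under its centre.
- brush: Brush lying on the bench, loose; a bystander.

How it is judged:
On the way:
1. the lock bar is swung home (within 0.08 rad of its stop) while the screw is still clear of the lid (value of joint bar below 0.08 rad and distance of lid from where it was at the start of the episode below 0.0003 m), for 0.2 s.
At the end, for the whole second after the job is handed in: The lock bar is home (within 0.08 rad of its stop, the stud in its slot); the screw, with the knob let go, still bears on the lid and keeps it pressed 0.3 to 2.1 mm into its gasket (tightened with about 0.42 to 0.85 N m), not backed off again; the other things stand where they were (within 30 mm) (value of joint bar below 0.08 rad and distance of lid from where it was at the start of the episode between 0.0003 and 0.0021 m); the robot touches nothing.
It fails at once if the screw is overtightened and cracks the porcelain (lid pressed more than 2.5 mm into its gasket, about 0.9 N m) (distance of lid from where it was at the start of the episode above 0.0025 m).
It fails at once if a bystander is shifted by more than 30 mm (distance of any of tiles, glaze_pot, media_bowl, brush from where it was at the start of the episode above 0.03 m).
It also fails if it takes over 61 s, if anything falls off the work surface, if the arm or the gripper's body presses on something with over 40 N, if the wrist force passes 120 N, or if a joint passes its speed limit or range.

## Robot

A 6-joint arm with a two-finger parallel gripper is mounted at the origin on the work surface. World frame = base frame: x ahead of the robot, y to its left, z up, the work surface at z = 0. Lengths are in m, angles in rad, forces in N, time in s.
With the tool pointing down it reaches from about 0.325 to 0.85 m from the base axis. Payload 15.5 kg.
Tool frame: the origin (TCP) lies on the centre line of the jaws, within the pads' length; the fingertips stand 8 mm ahead of it and the grasp point (between the pads) lies 11 mm behind it; z points along the fingers, y is the line along which they close (so a half turn about z gives the same grasp; the last joint's range is limited). The gripper opens to 91 mm and grips with 3 to 60 N. Pads are 32 mm wide; open, the fingers measure 118 mm over their backs; the gripper's body (76 mm by 178 mm) begins 60 mm behind the grasp point.
Start: joints at [-1.228, 0.494, 1.345, -0, 1.302, -0.096], TCP at [0.266, -0.566, 0.222] pointing down, gripper open.
Joint ranges: [-2.91, 2.91], [-0.82, 2.16], [0.22, 2.67], [-1.22, 4.37], [0.12, 2.79], [-3.08, 3.08]. Speed limits (rad/s): [1.89, 1.89, 2.57, 3.01, 3.01, 3.01].

## Interface

Orientations are given as a rotation vector (axis times angle).
In Python, from workcell import env gives the robot as it stands. The module is installed in compiled form; this text tells all that it offers.
- The arm moves only by the tool step_arm, never from a script. Its argument "increments" is one flat list of numbers, 4 for each row, row after row: the shift along the tool's x, y, z in mm, then the turn about the tool's z in degrees. A call has 1 to 10 rows; each row shifts and turns the commanded pose from where the row before left it, along the tool's axes as they then stand; what a row does not reach is not made up. A row lasts 1/12 s, in which the tool goes at most 41.7 mm and 7.16 degrees, less where a joint would pass 70% of its speed; a pose out of reach is approached as far as the arm can. A call is refused whole if a number of a shift passes 41.7 or a number of a turn 7.16, either way. A call with a gripper value outside its range is refused whole. "grip" is the finger opening in mm, from 0 to 91.2, set as the call begins (left out, the last holds). The fingers move at their own pace and stop on an object; "squeeze" is the grip in N (left out, the last holds). Time passes only in rows, so rows that do not move let the fingers close. It gives the time, the measured TCP pose, the force, the opening and the grip force at its end, in the units of the state.
- env.observe(): the state, without advancing time (a new reading comes with each control period).
- env.read_camera(name): name is "side" or "top" or "wrist"; returns a dict with "frame" (420x560x3 uint8, blue, green, red), "camera_matrix" (3x3 intrinsics, pixels), "k1" (the pictures are not rectified: a ray, as slopes to the right and down, at radius r is drawn at 1 + k1 r^2 times it, then the intrinsics apply), "R" (3x3) and "t" (3): a world point X has camera coordinates R X + t; the wrist camera has in their place "tool_from_camera" (4x4, takes a point from camera to tool coordinates, whose origin is the TCP and whose axes are the flange's). Camera axes: x right, y down, z forward; pixel columns grow to the right and rows downward; lengths in m; the calibration is good to about 2 mm. A picture is of the moment at which its call begins: read the wrist's pose just before it. There is no depth.
- env.close_job(): hands the job in; it is judged then, once.
Trained networks look in a picture, given as the dict that the camera call returned (one of the last four; its "shot" number tells which), for a name from the list of things; names that differ only in an ending like _2 or _b are one class to them, and where a whole thing is asked for, a point or a joint stands for the part that bears it (a point fixed in the world has none). Each returns a list of dicts, best first, with "score" (0 to 1); they miss things now and then, are a little off and sometimes report something else, mostly with a low value. They report only what shows in the picture. A call takes as long as a camera call.
- env.boxes_of(picture, thing): "pixel" ([row, column] in pixels, amid what is visible of it).
- env.trace(picture, thing): "mask" (420x560 bool, what is visible of it) and "pixel" ([row, column] in pixels, amid what is visible of it).
The state is a dict: "t": time; "q": joint angles; "qvel": joint speeds; "effort": joint torques, N m; "position": TCP position; "ee_rot": TCP orientation; "ft_force": force on the tool from outside, world axes, zero at the start; "torque": the same for the moment, N m; "width": finger opening in m; "grasp_force": force on a finger pad.
Only numpy, scipy, OpenCV 4.12 (cv2) and the standard library are available. Lean on these libraries where they do the work, as an engineer would, in place of code of your own. Each camera call takes 0.05 s, during which the arm holds its last target. There are 200 camera calls.

## Working session

There is one attempt and no reset: what is moved stays moved. The work goes in short steps, Python scripts to look and compute and a tool call to move; the robot and the scene stay as the last step left them, time stands still between calls to the robot, and variables do not carry over. Pictures are saved under pics/ and viewed, at most 10 in all, crops included, and the job is handed in when it is done.

Besides the shell and the picture viewer there is one more tool, called after ">>>" as name(argument=value, ...) on one line, values as JSON. step_arm: Moves the arm, as the interface text tells. Its arguments: {"type":"object","properties":{"increments":{"type":"array"},"grip":{"type":"number"},"squeeze":{"type":"number"}},"required":["increments"]}

```bash
mkdir -p pics; cat > h.py <<'E'
import numpy as np, cv2
from scipy.spatial.transform import Rotation as Rn
from workcell import env
def ray(p,px,s=None):
    K=np.array(p["camera_matrix"]);k=p["k1"]
    d=cv2.undistortPoints(np.array([[[px[1],px[0]]]],float),K,np.array([k,0,0,0,0.]))[0,0]
    d=np.array([d[0],d[1],1.])
    if "R" in p and p["R"] is not None:
        R=np.array(p["R"]);t=np.array(p["t"]);return -R.T@t,R.T@d
    T=np.array(p["tool_from_camera"]);W=Rn.from_rotvec(s["ee_rot"]).as_matrix()
    return W@T[:3,3]+s["position"],W@T[:3,:3]@d
def atz(p,px,z,s=None):
    o,d=ray(p,px,s);return o+d*(z-o[2])/d[2]
def proj(p,X):
    R=np.array(p["R"]);t=np.array(p["t"]);r,_=cv2.Rodrigues(R)
    return cv2.projectPoints(np.array([X],float),r,t,np.array(p["camera_matrix"]),np.array([p["k1"],0,0,0,0.]))[0][0,0][::-1]
E
python3 - <<'E'
from h import *
s=env.observe();print({k:np.round(v,3) for k,v in s.items()})
Z=dict(jar=.1,bar=.2,knob=.26,lid=.18,tiles=.056,glaze_pot=.09,media_bowl=.04,brush=.01)
for c in("top","side"):
    p=env.read_camera(c);cv2.imwrite(f"pics/{c}0.png",p["frame"])
    for n in Z:
        r=env.boxes_of(p,n)[:2]
        for q in r: print(c,n,round(q["score"],2),np.round(q["pixel"]),np.round(atz(p,q["pixel"],Z[n]),3))
E
```

```text
{'t': np.float64(0.0), 'q': array([-1.227,  0.494,  1.346, -0.   ,  1.303, -0.096]), 'qvel': array([-0.001,  0.001,  0.001,  0.001, -0.002, -0.   ]), 'effort': array([-3.0000e-03, -8.7882e+01, -3.8186e+01,  7.0000e-02,  5.3000e-02,
       -0.0000e+00]), 'position': array([ 0.265, -0.565,  0.221]), 'ee_rot': array([-3.065, -0.684,  0.   ]), 'ft_force': array([ 0.645, -0.328,  0.847]), 'torque': array([ 0.02 , -0.026,  0.022]), 'grasp_force': np.float64(0.0), 'width': np.float64(0.091)}
top jar 0.97 [204. 290.] [ 0.57  -0.055  0.1  ]
top bar 0.86 [193. 275.] [ 0.587 -0.009  0.2  ]
top bar 0.67 [191. 383.] [ 0.59  -0.313  0.2  ]
top knob 0.72 [188. 279.] [ 0.589 -0.017  0.26 ]
top lid 0.82 [198. 297.] [ 0.574 -0.07   0.18 ]
top tiles 0.59 [253. 386.] [ 0.425 -0.35   0.056]
top glaze_pot 0.95 [200. 173.] [0.588 0.297 0.09 ]
top glaze_pot 0.18 [197. 298.] [ 0.594 -0.078  0.09 ]
top brush 0.66 [250. 159.] [0.445 0.353 0.01 ]
side jar 0.83 [228. 275.] [ 0.556 -0.026  0.1  ]
side bar 0.68 [203. 264.] [ 0.587 -0.011  0.2  ]
side knob 0.51 [191. 265.] [0.575 0.008 0.26 ]
side knob 0.3 [198. 266.] [0.558 0.035 0.26 ]
side lid 0.74 [201. 277.] [ 0.569 -0.06   0.18 ]
side tiles 0.93 [200. 351.] [ 0.41  -0.321  0.056]
side glaze_pot 0.58 [309. 207.] [0.577 0.337 0.09 ]
side glaze_pot 0.25 [224. 275.] [ 0.57  -0.054  0.09 ]
side media_bowl 0.92 [182. 300.] [ 0.616 -0.354  0.04 ]
side brush 0.69 [356. 251.] [0.432 0.361 0.01 ]
```

View pics/top0.png

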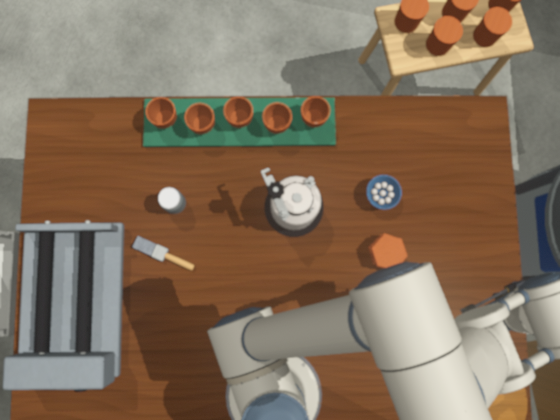

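View pics/side0.png

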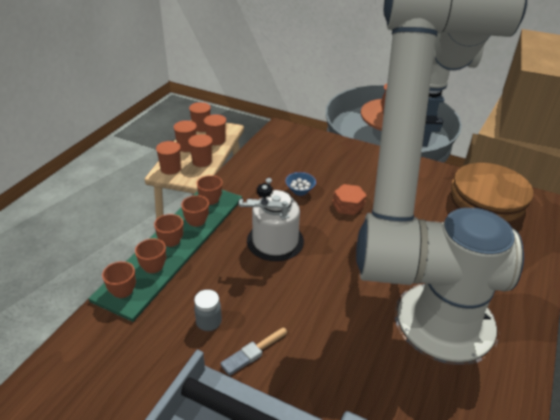

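Top picture: the jar is at about (col 295, row 204). The bar is open, running from its pivot at about (282, 212) past the knob at (276, 189) to its slotted end at (267, 173). The free stud is at about (311, 182). I'll go above it for a wrist look.

>>> step_arm(increments=[27, -19, -22, 0, 27, -19, -22, 0, 27, -19, -22, 0, 27, -19, -22, 0, 27, -19, -22, 0, 27, -19, -22, 0, 27, -19, -22, 0, 27, -19, -22, 0, 27, -19, -22, 0, 27, -19, -22, 0])

```text
t: 1.73
position: [0.4296, -0.2774, 0.4432]
ee_rot: [3.066, 0.684, 0.0]
ft_force: [0.8, -0.5, 0.0]
width: 0.0911
grasp_force: 0.0
```

>>> step_arm(increments=[20, -15, 0, 0, 20, -15, 0, 0, 20, -15, 0, 0, 20, -15, 0, 0, 20, -15, 0, 0, 20, -15, 0, 0, 20, -15, 0, 0, 0, 0, 0, 0, 0, 0, 0, 0, 0, 0, 0, 0])

```text
t: 2.57
position: [0.5112, -0.1248, 0.4419]
ee_rot: [3.066, 0.684, -0.0]
ft_force: [-0.6, 1.3, -0.6]
width: 0.0917
grasp_force: 0.0
```

```bash
python3 - <<'E'
from h import *
s=env.observe();print({k:np.round(v,3) for k,v in s.items()})
Z=dict(jar=.1,bar=.202,knob=.26,lid=.18)
p=env.read_camera("wrist");cv2.imwrite("pics/w0.png",p["frame"])
for n in Z:
    for q in env.boxes_of(p,n)[:2]: print(n,round(q["score"],2),np.round(q["pixel"]),np.round(atz(p,q["pixel"],Z[n],s),3))
p=env.read_camera("top");cv2.imwrite("pics/t1.png",p["frame"])
E
```

```text
{'t': np.float64(2.567), 'q': array([-0.353,  0.21 ,  1.197, -0.   ,  1.734,  0.779]), 'qvel': array([-0.017, -0.002,  0.   ,  0.002,  0.001, -0.   ]), 'effort': array([ 1.8240e+00, -6.6545e+01, -4.5032e+01,  1.9800e-01, -3.1000e-02,
        9.0000e-02]), 'position': array([ 0.511, -0.125,  0.442]), 'ee_rot': array([ 3.066,  0.684, -0.   ]), 'ft_force': array([-0.58 ,  1.342, -0.626]), 'torque': array([-0.003,  0.019,  0.024]), 'grasp_force': np.float64(0.0), 'width': np.float64(0.092)}
bar 0.95 [ 78. 218.] [0.592 0.    0.202]
knob 0.94 [ 79. 217.] [ 0.589 -0.011  0.26 ]
lid 0.69 [116. 269.] [ 0.578 -0.073  0.18 ]
```

View pics/w0.png

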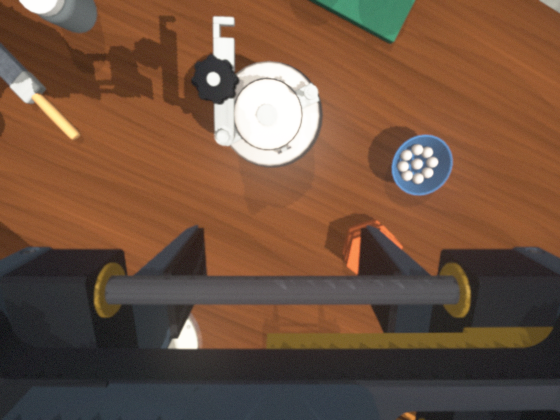

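The wrist view shows the knob at (row 79, col 214), the pivot stud head at (136, 223), the far stud at (93, 310) and the lid button at (114, 267). The slot opens at (35, 224).

```bash
cat >> h.py <<'E'
def go(s,X,yaw=None):
    "tool-frame mm to world X"
    W=Rn.from_rotvec(s["ee_rot"]).as_matrix()
    return np.round(W.T@(np.array(X)-s["position"])*1e3,1)
E
python3 - <<'E'
from h import *
s=env.observe();p=env.read_camera("wrist")
P=atz(p,(136,223),.210,s);S=atz(p,(93,310),.21,s);B=atz(p,(114,267),.183,s)
print("P",P,"S",S,"mid",(P+S)/2,"B",B,np.linalg.norm(P-S))
m=env.trace(p,"knob")[0]["mask"];c=np.argwhere(m);print(c.min(0),c.max(0),c.mean(0))
K=atz(p,(c.min(0)+c.max(0))/2,.252,s);print("K",K,np.linalg.norm((K-P)[:2]))
for z in (.26,):print(atz(p,(79,214),z,s))
a=np.arctan2(*(S-P)[1::-1]);b=np.arctan2(*(K-P)[1::-1]);print(a,b,b-a)
W=Rn.from_rotvec(s["ee_rot"]).as_matrix();print(W[:,0],W[:,1])
print(go(s,[K[0],K[1],.30]))
E
```

```text
P [ 0.53236296 -0.03235456  0.21      ] S [ 0.62336846 -0.10779163  0.21      ] mid [ 0.57786571 -0.07007309  0.21      ] B [ 0.57941508 -0.06970413  0.183     ] 0.11820640552328855
[ 54 191] [104 238] [ 79.46631823 214.47212544]
K [ 0.58834046 -0.00793796  0.252     ] 0.06107086895463902
[ 0.58791995 -0.0093474   0.26      ]
-0.6921331512942613 0.4113069903416173 1.1034401416358786
[9.05665440e-01 4.23993054e-01 1.82761021e-05] [ 4.23993051e-01 -9.05665438e-01  8.18283481e-05]
[119.6 -73.4 142. ]
```

>>> step_arm(increments=[12, -7.3, 0, 0, 12, -7.3, 0, 0, 12, -7.3, 0, 0, 12, -7.3, 0, 0, 12, -7.3, 0, 0, 12, -7.3, 0, 0, 12, -7.3, 0, 0, 12, -7.3, 0, 0, 12, -7.3, 0, 0, 12, -7.3, 0, 0])

```text
t: 3.8
position: [0.5897, -0.0062, 0.4419]
ee_rot: [-3.066, -0.684, 0.0]
ft_force: [-0.4, -0.5, 0.1]
width: 0.0911
grasp_force: 0.0
```

>>> step_arm(increments=[0, 0, 10, -7, 0, 0, 10, -7, 0, 0, 10, -7, 0, 0, 10, -7, 0, 0, 10, -7, 0, 0, 10, -7, 0, 0, 10, -7, 0, 0, 10, -7, 0, 0, 10, -7, 0, 0, 10, -7])

```text
t: 4.63
position: [0.5894, -0.0069, 0.3414]
ee_rot: [2.112, 2.325, 0.0]
ft_force: [0.2, -0.3, 0.5]
width: 0.091
grasp_force: 0.0
```

>>> step_arm(increments=[0, 0, 0, -7, 0, 0, 0, -7, 0, 0, 0, -7, 0, 0, 0, -7, 0, 0, 0, -7, 0, 0, 0, -7, 0, 0, 0, -7, 0, 0, 0, -7, 0, 0, 0, -7, 0, 0, 0, -7])

```text
t: 5.47
position: [0.5895, -0.0069, 0.3419]
ee_rot: [0.397, 3.116, 0.0]
ft_force: [0.1, -0.3, -0.1]
width: 0.0912
grasp_force: 0.0
```

>>> step_arm(increments=[0, 0, 0, -7, 0, 0, 0, -7, 0, 0, 0, -7, 0, 0, 0, -7, 0, 0, 0, -7, 0, 0, 0, -7, 0, 0, 0, -7, 0, 0, 0, 0, 0, 0, 0, 0])

```text
t: 6.22
position: [0.5893, -0.007, 0.3419]
ee_rot: [0.917, -3.005, -0.0]
ft_force: [-0.6, -0.2, 0.0]
width: 0.091
grasp_force: 0.0
```

```bash
python3 - <<'E'
from h import *
s=env.observe();p=env.read_camera("wrist");cv2.imwrite("pics/w1.png",p["frame"])
print(s["t"],s["q"],s["position"],s["ee_rot"],s["torque"],s["ft_force"])
for n in("knob","bar"):
  for q in env.trace(p,n)[:1]:
    c=np.argwhere(q["mask"]);print(n,q["score"],c.min(0),c.max(0),atz(p,(c.min(0)+c.max(0))/2,.252,s))
W=Rn.from_rotvec(s["ee_rot"]).as_matrix();print(W[:,0],W[:,1])
print(go(s,[.588,-.0085,.237]))
E
```

```text
6.2167 [-1.13284198e-01  3.52327089e-01  1.25070035e+00  5.44108422e-05
  1.53860592e+00 -2.27616196e+00] [ 0.58931355 -0.00704362  0.34185164] [ 9.16506745e-01 -3.00491617e+00 -1.03811643e-04] [ 0.14460422 -0.10363415 -0.02571514] [-0.58996156 -0.22578165  0.04682681]
knob 0.58 [179 251] [239 309] [ 0.58708708 -0.00833863  0.252     ]
bar 0.81 [123 251] [264 309] [ 0.5759113  -0.01583232  0.252     ]
[-8.29781829e-01 -5.58087912e-01 -4.26772176e-06] [-5.58087910e-01  8.29781827e-01  6.77928695e-05]
[  1.9  -0.5 104.9]
```

View pics/w1.png

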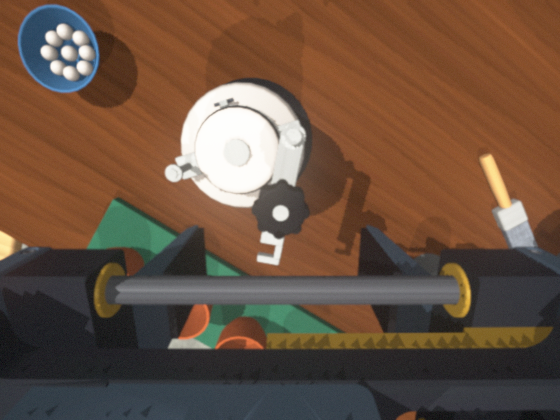

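The knob is at (row 209, col 280), between the open fingers, and its position agrees with the first estimate. Descend and grip.

>>> step_arm(increments=[0.3, 0, 12, 0, 0.3, 0, 12, 0, 0.3, 0, 12, 0, 0.3, 0, 12, 0, 0.3, 0, 12, 0, 0.3, 0, 12, 0, 0.2, -0.3, 12, 0, 0, -0.2, 12, 0, 0, 0, 9, 0, 0, 0, 0, 0])

```text
t: 7.2
position: [0.5868, -0.0089, 0.2352]
ee_rot: [0.919, -3.002, -0.002]
ft_force: [-0.1, 0.3, 0.2]
width: 0.0911
grasp_force: 0.0
```

>>> step_arm(increments=[0, 0, 0, 0, 0, 0, 0, 0, 0, 0, 0, 0, 0, 0, 0, 0, 0, 0, 0, 0, 0, 0, 0, 0, 0, 0, 0, 0, 0, 0, 0, 0, 0, 0, 0, 0, 0, 0, 0, 0], grip=40, squeeze=40)

```text
t: 8.03
position: [0.5878, -0.0091, 0.2371]
ee_rot: [-0.922, 3.003, -0.0]
ft_force: [2.2, -1.2, 2.4]
width: 0.0483
grasp_force: 40.0
```

```bash
cat > sw.py <<'E'
from h import *
s=env.observe();print("t",s["t"],"q6",s["q"][5],"q1",s["q"][0],"pos",np.round(s["position"],4),"F",np.round(s["ft_force"],2),"M",np.round(s["torque"],3),"w",s["width"],s["grasp_force"])
P=np.array([.5322,-.0322]);v=s["position"][:2]-P;print("r",np.hypot(*v),"ang",np.arctan2(v[1],v[0])+.687)
W=Rn.from_rotvec(s["ee_rot"]).as_matrix();print(W[:,0],W[:,1])
E
python3 sw.py
python3 - <<'E'
from h import *
# constant-row arc: turn +d deg per row about P, chord in tool frame at start of row
s=env.observe();P=np.array([.5322,-.0322]);v=s["position"][:2]-P;W=Rn.from_rotvec(s["ee_rot"]).as_matrix()
for d in(2,4,6,7):
    c,n=np.cos(-np.radians(d)),np.sin(-np.radians(d));dv=np.array([[c,-n],[n,c]])@v-v
    print(d,W.T@np.r_[dv*1e3,0])
E
```

```text
t 8.0333 q6 -2.283616658075801 q1 -0.1169754426824587 pos [ 0.5878 -0.0091  0.2371] F [ 2.16 -1.17  2.38] M [-0.026 -0.313  0.085] w 0.04828131964379524 40.00043570995331
r 0.060222511790482575 ang 1.0810140087207198
[-8.27667059e-01 -5.61219325e-01 -3.30368207e-04] [-5.61219226e-01  8.27667119e-01 -3.47902036e-04]
2 [ 4.57289731e-01 -2.05171224e+00  5.62720942e-04]
4 [ 9.85904617e-01 -4.08621547e+00  1.09589126e-03]
6 [ 1.58520062e+00 -6.10103094e+00  1.59886138e-03]
7 [ 1.91112921e+00 -7.10028764e+00  1.83882841e-03]
```

>>> step_arm(increments=[0.98, -4.09, 0, 4, 0.98, -4.09, 0, 4, 0.98, -4.09, 0, 4, 0.98, -4.09, 0, 4, 0.98, -4.09, 0, 4, 0.98, -4.09, 0, 4, 0.98, -4.09, 0, 4, 0.98, -4.09, 0, 4, 0.98, -4.09, 0, 4, 0.98, -4.09, 0, 4])

```text
t: 8.87
position: [0.5903, -0.0499, 0.2371]
ee_rot: [0.166, 3.136, 0.001]
ft_force: [5.3, 3.1, 0.6]
width: 0.0483
grasp_force: 40.0
```

```bash
python3 sw.py
```

```text
t 8.8667 q6 -1.651288364363122 q1 -0.18569515687419133 pos [ 0.5903 -0.0499  0.2371] F [5.35 3.11 0.59] M [ 0.7   -1.103  0.034] w 0.048289193630792385 39.997215270996094
r 0.06075220427236964 ang 0.39158583104987277
[-0.99443907  0.10530082 -0.00163608] [1.05299421e-01 9.94440137e-01 9.19992236e-04]
```

Swinging well; about 0.39 rad (22°) is left. Go on 4 rows, then creep to the stop.

>>> step_arm(increments=[0.98, -4.09, 0, 4, 0.98, -4.09, 0, 4, 0.98, -4.09, 0, 4, 0.98, -4.09, 0, 4, 0.46, -2.05, 0, 2, 0.23, -1.03, 0, 1, 0, 0, 0, 0])

```text
t: 9.45
position: [0.5815, -0.0682, 0.2372]
ee_rot: [0.678, 3.065, 0.0]
ft_force: [6.1, -1.2, -1.5]
width: 0.0484
grasp_force: 40.0
```

```bash
python3 sw.py
```

```text
t 9.45 q6 -1.3542896831211906 q1 -0.21893067957941903 pos [ 0.5815 -0.0682  0.2372] F [ 6.09 -1.19 -1.48] M [-0.243 -1.172 -0.01 ] w 0.04836158308461918 40.000044107437134
r 0.06102666643044077 ang 0.05577676290686906
[-0.90664797  0.42188312 -0.00202304] [4.21882495e-01 9.06650211e-01 7.44977659e-04]
```

>>> step_arm(increments=[0.23, -1.03, 0, 1, 0.23, -1.03, 0, 1, 0.23, -1.03, 0, 1, 0, 0, 0, 0, 0, 0, 0, 0])

```text
t: 9.87
position: [0.5796, -0.0706, 0.2372]
ee_rot: [0.756, 3.047, 0.0]
ft_force: [7.1, -0.8, -1.3]
width: 0.0484
grasp_force: 40.0
```

```bash
python3 sw.py
```

```text
t 9.8667 q6 -1.3079767790060173 q1 -0.22356135528344218 pos [ 0.5796 -0.0706  0.2372] F [ 7.11 -0.84 -1.3 ] M [-0.12  -1.36  -0.009] w 0.048419412054506714 39.99970257282257
r 0.06104066383844468 ang 0.006457071670802783
[-0.88400489  0.46747252 -0.00218926] [4.67472028e-01 8.84007533e-01 7.64568656e-04]
```

>>> step_arm(increments=[0.23, -1.03, 0, 1, 0.23, -1.03, 0, 1, 0.23, -1.03, 0, 1, 0, 0, 0, 0, 0, 0, 0, 0])

```text
t: 10.28
position: [0.5787, -0.0718, 0.2373]
ee_rot: [0.835, 3.025, 0.004]
ft_force: [16.1, 8.4, -4.0]
width: 0.0483
grasp_force: 40.0
```

```bash
python3 sw.py; python3 - <<'E'
from h import *
p=env.read_camera("wrist");cv2.imwrite("pics/w2.png",p["frame"])
E
```

```text
t 10.2833 q6 -1.2604675607773492 q1 -0.2273780680166333 pos [ 0.5787 -0.0718  0.2373] F [16.07  8.35 -4.04] M [ 1.565 -2.734  0.032] w 0.0483370432578119 39.99882996082306
r 0.061048149257936606 ang -0.019020537844267382
[-0.85849568  0.51281165 -0.00306292] [0.51280094 0.85849968 0.00367327]
```

View pics/w2.png

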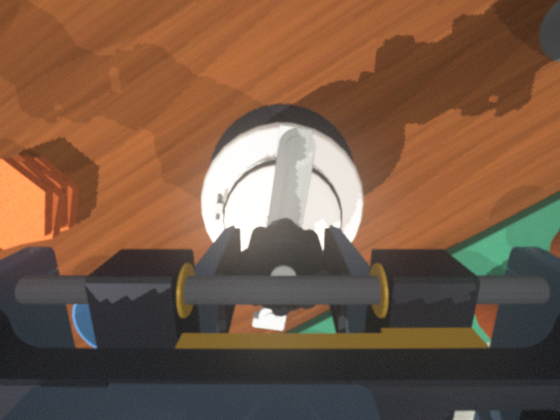

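The force rose sharply with the travel short of the command, so the bar is on its stop. The picture shows it running under the knob along the studs. Ease the side load, then start screwing.

>>> step_arm(increments=[-0.6, 1.2, 0, 0, 0, 0, 0, 0, 0, 0, 0.1, 4, 0, 0, 0.2, 7, 0, 0, 0.2, 7, 0, 0, 0.2, 7, 0, 0, 0.1, 4, 0, 0, 0, 0])

```text
t: 11.0
position: [0.5787, -0.0718, 0.2364]
ee_rot: [1.573, 2.717, 0.002]
ft_force: [7.5, 2.4, -1.8]
width: 0.0485
grasp_force: 40.0
```

```bash
python3 sw.py
```

```text
t 11.0 q6 -0.7475130035371294 q1 -0.22631595564173285 pos [ 0.5787 -0.0718  0.2364] F [ 7.49  2.38 -1.78] M [ 0.463 -1.417  0.087] w 0.048544512369903293 40.00054657459259
r 0.06110669516197393 ang -0.017944568119687587
[-0.49769881  0.86734946 -0.00089945] [0.86734663 0.49769951 0.00224073]
```

>>> step_arm(increments=[0, 0, 0.1, 4, 0, 0, 0.2, 7, 0, 0, 0.2, 7, 0, 0, 0.2, 7, 0, 0, 0.1, 4, 0, 0, 0, 0])

```text
t: 11.5
position: [0.5785, -0.0719, 0.2356]
ee_rot: [2.204, 2.237, 0.002]
ft_force: [6.0, 1.3, -1.0]
width: 0.0479
grasp_force: 40.0
```

```bash
python3 sw.py
```

```text
t 11.5 q6 -0.24133941437944312 q1 -0.22639805741356342 pos [ 0.5785 -0.0719  0.2356] F [ 6.04  1.33 -1.05] M [ 0.242 -1.226  0.037] w 0.04792663505002593 40.000648498535156
r 0.060985387232295594 ang -0.020882880251073432
[-1.47345560e-02  9.99891410e-01  2.45179935e-04] [0.99988956 0.01473405 0.00194342]
```

>>> step_arm(increments=[0, 0, 0.1, 3, 0, 0, 0.1, 3, 0, 0, 0.1, 3, 0, 0, 0, 0])

```text
t: 11.83
position: [0.5785, -0.0719, 0.2353]
ee_rot: [2.371, 2.059, 0.003]
ft_force: [5.5, 1.8, 0.6]
width: 0.0482
grasp_force: 40.0
```

```bash
python3 sw.py
```

```text
t 11.8333 q6 -0.08591084084810047 q1 -0.22642266746842934 pos [ 0.5785 -0.0719  0.2353] F [5.52 1.83 0.64] M [ 0.282 -1.065  0.13 ] w 0.048207912727055144 40.000576972961426
r 0.06097526794792476 ang -0.021403891237924078
[1.40246539e-01 9.90116478e-01 5.17065366e-04] [ 0.99011474 -0.14024727  0.00187289]
```

>>> step_arm(increments=[0, 0, 0.1, 4, 0, 0, 0.2, 7, 0, 0, 0.2, 7, 0, 0, 0.2, 7, 0, 0, 0.1, 4, 0, 0, 0, 0])

```text
t: 12.33
position: [0.5783, -0.0718, 0.2347]
ee_rot: [2.812, 1.4, 0.002]
ft_force: [4.9, 3.4, 4.4]
width: 0.0483
grasp_force: 40.0
```

```bash
python3 sw.py
```

```text
t 12.3333 q6 0.42013765738916503 q1 -0.22636002109006623 pos [ 0.5783 -0.0718  0.2347] F [4.94 3.36 4.41] M [ 0.431 -0.744  0.417] w 0.048251997338094765 40.00196635723114
r 0.0607773580529695 ang -0.02290989554724998
[0.60253575 0.79809102 0.00117803] [ 0.79809021 -0.60253686  0.00116262]
```

>>> step_arm(increments=[0, 0, 0, 3, 0, 0, 0.1, 4, 0, 0, 0.1, 4, 0, 0, 0.1, 4, 0, 0, 0, 0])

```text
t: 12.75
position: [0.5782, -0.0718, 0.2343]
ee_rot: [2.97, 1.025, 0.002]
ft_force: [4.0, 3.4, 4.4]
width: 0.0483
grasp_force: 40.0
```

```bash
python3 sw.py|head -1; python3 - <<'E'
from h import *
m=[]
for i in range(4):
    env.read_camera("wrist");m.append(env.observe()["torque"][2])
print(m,np.mean(m))
E
```

```text
t 12.75 q6 0.6797575730916253 q1 -0.22633547734737386 pos [ 0.5782 -0.0718  0.2343] F [3.96 3.42 4.41] M [ 0.624 -0.693  0.559] w 0.048348332386807705 40.00183403491974
[np.float64(0.46491859373560757), np.float64(0.5066152715651628), np.float64(0.5314600167519654), np.float64(0.4433668054177594)] 0.48659017186762377
```

Mean torque is about 0.49 to 0.50 N m. Turn 10° more for about 0.55.

>>> step_arm(increments=[0, 0, 0.1, 4, 0, 0, 0.1, 4, 0, 0, 0.1, 3, 0, 0, 0, 0])

```text
t: 13.28
position: [0.5781, -0.0717, 0.2341]
ee_rot: [-3.054, -0.737, -0.002]
ft_force: [2.2, 3.8, 5.1]
width: 0.0485
grasp_force: 40.0
```

```bash
python3 sw.py|head -1; python3 - <<'E'
from h import *
m=[]
for i in range(6):
    env.read_camera("wrist");m.append(env.observe()["torque"][2])
print(np.round(m,3),np.mean(m))
E
```

```text
t 13.2833 q6 0.870584653016606 q1 -0.22630131355009317 pos [ 0.5781 -0.0717  0.2341] F [2.16 3.8  5.12] M [ 0.657 -0.64   0.606] w 0.04850185128783308 40.001848340034485
[0.59  0.588 0.551 0.551 0.632 0.582] 0.5822783052279891
```

Torque is about 0.57 N m, which is snug. Let go and retreat straight up.

>>> step_arm(increments=[0, 0, 0, 0, 0, 0, 0, 0, 0, 0, 0, 0, 0, 0, 0, 0, 0, 0, 0, 0, 0, 0, 0, 0, 0, 0, 0, 0, 0, 0, 0, 0], grip=91)

```text
t: 14.25
position: [0.5776, -0.0721, 0.2336]
ee_rot: [-3.054, -0.737, 0.0]
ft_force: [-1.4, -0.2, 0.3]
width: 0.091
grasp_force: 0.0
```

>>> step_arm(increments=[0, 0, -5, 0, 0, 0, -12, 0, 0, 0, -20, 0, 0, 0, -20, 0, 0, 0, -20, 0, 0, 0, -20, 0, 0, 0, -20, 0, 0, 0, -15, 0, 0, 0, -8, 0, 0, 0, 0, 0])

```text
t: 15.08
position: [0.5782, -0.0722, 0.3755]
ee_rot: [3.053, 0.737, 0.004]
ft_force: [0.2, 0.5, -0.4]
width: 0.0912
grasp_force: 0.0
```

>>> step_arm(increments=[-12, 0, 0, 0, -12, 0, 0, 0, -12, 0, 0, 0, -12, 0, 0, 0, -12, 0, 0, 0, -12, 0, 0, 0, 0, 0, 0, 0, 0, 0, 0, 0])

```text
t: 15.75
position: [0.513, -0.1053, 0.3739]
ee_rot: [3.054, 0.735, 0.001]
ft_force: [-0.5, -1.0, -0.5]
width: 0.0911
grasp_force: 0.0
```

```bash
python3 sw.py; python3 - <<'E'
from h import *
s=env.observe();p=env.read_camera("wrist");cv2.imwrite("pics/w3.png",p["frame"])
for q in env.boxes_of(p,"knob")[:1]:print(q,atz(p,q["pixel"],.25,s))
E
```

```text
t 15.75 q6 0.7815211571846374 q1 -0.3166424050956801 pos [ 0.513  -0.1053  0.3739] F [-0.53 -1.   -0.55] M [ 0.006 -0.027  0.004] w 0.09105637882703332 0.0
r 0.07562116221086916 ang -1.1406268295516637
[8.90372914e-01 4.55231743e-01 3.65840501e-04] [ 4.55231680e-01 -8.90372988e-01  2.44992767e-04]
{'pixel': [121.8, 284.3], 'score': 0.88} [ 0.58069999 -0.07109132  0.25      ]
```

View pics/w3.png

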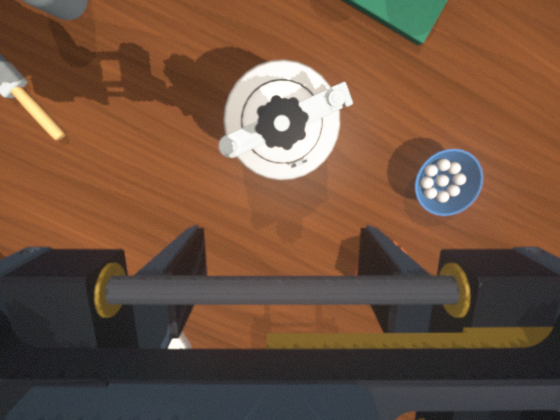

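The bar lies from the pivot at (row 147, col 229) to the stud seated in the slot at (97, 336). The knob is centred over the lid at (122, 284), and the bowl and brush are undisturbed. Handing in.

```bash
python3 -c "
from workcell import env
print(env.close_job())"
```

```text
the job is handed in; nothing more can be done
None
```

The lock bar is home with the far stud in its slot, the lid is screwed down to a measured 0.58 N m (snug), the knob is let go and the arm is clear; the job is handed in, but no verdict came back.

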